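# Stand the powder brush in the clear cup

### The job

Take the make-up brush from its sloping rest and stand it upright, bristles up, in the brush holder, with its handle all the way down on the bottom of a cup. Three of the four cups have old pencil stubs stuck low inside, which are hard to see and stop the handle part-way, so find the clear cup by feel; lower the brush by hand, do not drop it in, let go of it once it stands, and leave the other cosmetics where they are.

Things in the scene. Friction and masses are not known exactly. Their poses are not given: they have to be found in the camera images.
- brush_mid (a point): centre of the loose make-up brush (35 to 70 g, 200 mm long), on its axis 100 mm from either end; z runs along it towards the bristles. From the foot end: round red handle, 12 mm in diameter, 0 to 145 mm; brass ferrule widening from 13 to 17 mm, 145 to 165 mm; stiff dark head up to 27 mm thick, 165 to 200 mm. Centre of mass about 83 mm from the foot
- brush_foot (a point): centre of the flat handle end (foot) of the brush, on its axis; z runs along the brush towards the bristles. At the start the brush lies in the rest, sloping up at 40 degrees from level, bristles up and mostly away from the robot; the handle is free to grasp from above between 105 and 145 mm from the foot
- rest: brush rest, fixed: wooden base 115 x 55 x 8 mm with two aluminium forks, open upwards, holding the handle at 14 and 92 mm from its foot, and a plate behind the foot. Forks are 20 mm wide, prongs reach a little above the handle's axis. Origin on the table, 75 mm horizontally ahead of the brush's foot; x points the way the brush slopes up
- holder: brush holder, fixed: black base 98 x 98 x 8 mm with four upright grey cups in a square, 46 mm between neighbours' axes, 94 mm high overall. Origin under its centre on the table, z up
- well_1 (a point): flared mouth of one of the four like grey cups; origin on its axis at the rim, 94 mm above the table, z up. Bore 16 mm in diameter, widening to 22 mm in the top 7 mm; outer diameter 24 mm, 30 mm at the rim. The clear cup is 78 mm deep from the rim; a clogged one lets the brush in only 33 mm. Which one is clear changes every time and is not told
- well_2 (a point): flared mouth of one of the four like grey cups; origin on its axis at the rim, 94 mm above the table, z up. Bore 16 mm in diameter, widening to 22 mm in the top 7 mm; outer diameter 24 mm, 30 mm at the rim. The clear cup is 78 mm deep from the rim; a clogged one lets the brush in only 33 mm. Which one is clear changes every time and is not told
- well_3 (a point): flared mouth of one of the four like grey cups; origin on its axis at the rim, 94 mm above the table, z up. Bore 16 mm in diameter, widening to 22 mm in the top 7 mm; outer diameter 24 mm, 30 mm at the rim. The clear cup is 78 mm deep from the rim; a clogged one lets the brush in only 33 mm. Which one is clear changes every time and is not told
- well_4 (a point): flared mouth of one of the four like grey cups; origin on its axis at the rim, 94 mm above the table, z up. Bore 16 mm in diameter, widening to 22 mm in the top 7 mm; outer diameter 24 mm, 30 mm at the rim. The clear cup is 78 mm deep from the rim; a clogged one lets the brush in only 33 mm. Which one is clear changes every time and is not told
- tin: bystander: loose grey powder tin with beige fill, 72 mm in diameter, 20 mm high; origin under its centre
- compact: bystander: loose black compact, 76 mm in diameter, 16 mm high; origin under its centre
- foundation: bystander: loose amber bottle, 34 mm in diameter, 95 mm high; origin under its centre
- creamjar: bystander: loose white jar with brass lid, 52 mm in diameter, 45 mm high; origin under its centre
Not all that is in view belongs to the job. Of the things like the part that bears brush_mid, leave any that is blue; of the rest the smaller one is meant.

How it is judged:
By the outcome, as a careful person would: the job done as asked, in the order asked, and still so for the second after the job is handed in, with the robot touching nothing.
It also fails if it takes over 53 s, if anything falls off the work surface, if the arm or the gripper's body presses on something with over 40 N, if the wrist force passes 120 N, or if a joint passes its speed limit or range.

### The arm

A 7-joint arm with a two-finger parallel gripper is mounted at the origin on the work surface. World frame = base frame: x ahead of the robot, y to its left, z up, the work surface at z = 0. Lengths are in m, angles in rad, forces in N, time in s.
With the tool pointing down it reaches from about 0.425 to 0.875 m from the base axis. Payload 4.7 kg.
Tool frame: the origin (TCP) lies at the very end of the fingers, on their centre line; the grasp point (between the pads) lies 19 mm behind it; z points along the fingers, y is the line along which they close (so a half turn about z gives the same grasp; the last joint's range is limited). The gripper opens to 87 mm and grips with 3 to 60 N. Pads are 19 mm wide; open, the fingers measure 117 mm over their backs; the gripper's body (75 mm by 190 mm) begins 51 mm behind the grasp point.
Start: joints at [-1.157, 0.321, -0.07, 1.45, 0.023, 1.371, -0.057], TCP at [0.253, 0.599, 0.185] pointing down, gripper open.
Joint ranges: [-2.86, 2.86], [-0.3, 2.09], [-1.38, 1.24], [0.06, 2.45], [-1.56, 4.7], [0.09, 2.05], [-2.69, 2.69]. Speed limits (rad/s): [2.57, 2.57, 3.14, 3.14, 3.14, 3.14, 3.14].

### API

Orientations are given as a rotation vector (axis times angle).
In Python, from bench import ctrl, get_image, job gives the robot as it stands.
- The arm moves only by the shell command python3 -m crank 'ROWS' [FORCE]. ROWS is JSON, a list that holds one entry, the list of rows, each a list of 5 numbers: the shift along the tool's x, y, z in mm, then the turn about the tool's z in rad, then the closure, from -1 (fully open) to 1 (shut), so that 0 is half open. A call has 1 to 10 rows; each row shifts and turns the commanded pose from where the row before left it, along the tool's axes as they then stand; what a row does not reach is not made up. A row lasts 1/12 s, in which the tool goes at most 41.7 mm and 7.16 degrees, less where a joint would pass 70% of its speed; a pose out of reach is approached as far as the arm can. A call with a gripper value outside its range is refused whole. The fingers move at their own pace and stop on an object; FORCE is the grip in N (left out, the last holds). Time passes only in rows, so rows that do not move let the fingers close. It gives the time, the measured TCP pose, the force, the opening and the grip force at its end, in the units of the state.
- ctrl.get_state(): the state, without advancing time (a new reading comes with each control period).
- get_image(name): name is "side" or "top"; returns a dict with "pixels" (400x640x3 uint8, red, green, blue), "fx", "fy", "cx", "cy" (pixels), "k1" (the pictures are not rectified: a ray, as slopes to the right and down, at radius r is drawn at 1 + k1 r^2 times it, then the intrinsics apply), "T" (4x4, takes a point from camera to world coordinates). Camera axes: x right, y down, z forward; pixel columns grow to the right and rows downward; lengths in m; the calibration is good to about 2 mm. A picture is of the moment at which its call begins. There is no depth.
- job.close_job(): hands the job in; it is judged then, once.
The state is a dict: "time": time; "joint_positions": joint angles; "qd": joint speeds; "joint_torque": joint torques, N m; "position": TCP position; "tool_rot": TCP orientation; "ft_force": force on the tool from outside, world axes, zero at the start; "torque": the same for the moment, N m; "grip_width": opening from 0.0 (shut) to 1.0 (fully open); "grip_force": force on a finger pad.
Only numpy, scipy, OpenCV 4.12 (cv2) and the standard library are available. Lean on these libraries where they do the work, as an engineer would, in place of code of your own. Each camera call takes 0.05 s, during which the arm holds its last target. There are 200 camera calls.

## Working session

There is one attempt and no reset: what is moved stays moved. The work goes in short steps, Python scripts to look and compute and a shell command to move; the robot and the scene stay as the last step left them, time stands still between calls to the robot, and variables do not carry over. Pictures are saved under pics/ and viewed, at most 10 in all, crops included, and the job is handed in when it is done.

```bash
ls; mkdir -p pics; python3 - <<'E'
from bench import ctrl,get_image
import cv2,numpy as np,pickle
s=ctrl.get_state();print({k:np.round(v,3).tolist() for k,v in s.items()})
d={}
for n in("side","top"):
    g=get_image(n);d[n]=g;cv2.imwrite(f"pics/{n}0.png",g["pixels"][:,:,::-1])
    print(n,g["fx"],g["fy"],g["cx"],g["cy"],g["k1"],np.round(g["T"],3).tolist())
pickle.dump(d,open("d0.pkl","wb"))
E
```

```text
pics
{'time': 0.0, 'joint_positions': [-1.157, 0.322, -0.07, 1.452, 0.023, 1.371, -0.057], 'qd': [-0.001, 0.001, -0.0, 0.0, 0.0, -0.002, -0.001], 'joint_torque': [-0.0, -49.128, -0.404, -31.252, -0.064, 0.044, 0.0], 'position': [0.253, 0.598, 0.183], 'tool_rot': [-0.624, -3.079, 0.003], 'ft_force': [-0.155, 0.147, 0.667], 'torque': [-0.003, 0.017, -0.021], 'grip_force': 0.0, 'grip_width': 0.997}
side 415.240059373738 415.240059373738 313.43572314184615 197.67323203531302 -0.06580948387310646 [[0.689, -0.503, 0.521, -0.054], [-0.724, -0.467, 0.508, -0.504], [-0.012, -0.727, -0.686, 0.781], [0.0, 0.0, 0.0, 1.0]]
top 397.47046139892643 397.47046139892643 327.4478237574535 201.6070862471305 -0.08871690209337779 [[0.024, -0.99, 0.14, 0.326], [-1.0, -0.021, 0.021, -0.004], [-0.018, -0.141, -0.99, 1.081], [0.0, 0.0, 0.0, 1.0]]
```

View pics/side0.png

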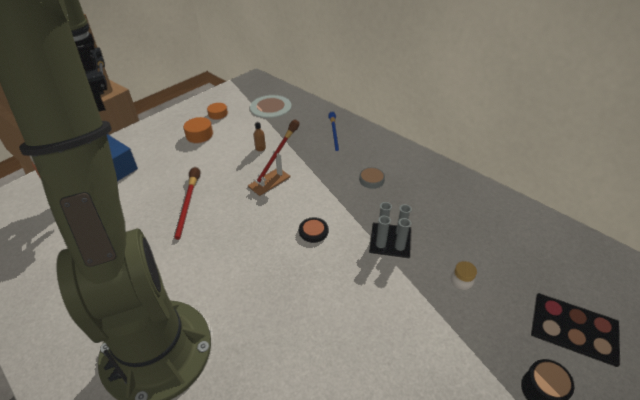

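View pics/top0.png

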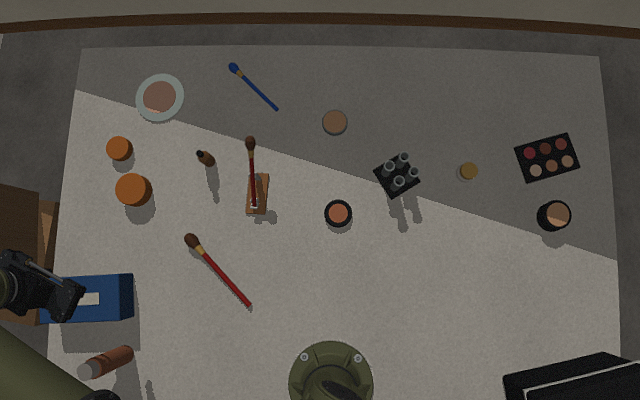

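Candidates: the red brush in the rest at top (252,175), the long red brush flat on the table at (215,270), and the blue brush at (255,87). The blue one is out, and of the two red ones I expect the one in the rest to be the smaller. I'll check that with a close crop.

```bash
cat > h.py <<'E'
import numpy as np,cv2,pickle
def ray(g,uv):
    K=np.array([[g["fx"],0,g["cx"]],[0,g["fy"],g["cy"]],[0,0,1]])
    p=cv2.undistortPoints(np.float64(uv).reshape(-1,1,2),K,np.array([g["k1"],0,0,0.]))[:,0]
    T=np.array(g["T"]);d=np.c_[p,np.ones(len(p))]@T[:3,:3].T
    return T[:3,3],d/np.linalg.norm(d,axis=1)[:,None]
def plane(g,uv,z):
    o,d=ray(g,uv);return o+d*((z-o[2])/d[:,2])[:,None]
def tri(ga,ua,gb,ub):
    A=np.zeros((3,3));b=np.zeros(3);R=[]
    for g,u in((ga,ua),(gb,ub)):
        o,d=ray(g,[u]);d=d[0];P=np.eye(3)-np.outer(d,d);A+=P;b+=P@o;R.append((P,o))
    x=np.linalg.solve(A,b);return x,[np.linalg.norm(P@(x-o)) for P,o in R]
E
python3 - <<'E'
from h import *
d=pickle.load(open("d0.pkl","rb"))
def c(n,x,y,w,h,t):
    i=d[n]["pixels"][y:y+h,x:x+w,::-1];i=cv2.resize(i,(400,300),interpolation=cv2.INTER_CUBIC)
    i=cv2.convertScaleAbs(i,alpha=1.5)
    return i
a=np.vstack([np.hstack([c("top",210,130,120,90,0),c("side",230,110,120,90,0)]),np.hstack([c("top",367,145,60,45,0),c("side",360,195,60,45,0)])])
cv2.imwrite("pics/crop.png",a)
# red/brown masks
for n in d:
    h=cv2.cvtColor(d[n]["pixels"],cv2.COLOR_RGB2HSV);m=(((h[...,0]<5)|(h[...,0]>172))&(h[...,1]>150)&(h[...,2]>60)).astype(np.uint8)
    k,l,s,ce=cv2.connectedComponentsWithStats(m)
    for i in range(1,k):
        if s[i,4]>25:
            p=np.argwhere(l==i)[:,::-1].astype(float);mu=p.mean(0);v=np.linalg.svd(p-mu,full_matrices=False)[2][0];t=(p-mu)@v
            print(n,s[i],mu.round(1),"ends",(mu+v*(t.min()-.5)).round(1),(mu+v*(t.max()+.5)).round(1))
E
```

```text
side [258 138  29  43 108] [272.  158.8] ends [285.8 137.3] [258.  180.6]
side [175 185  18  54 236] [183.4 212.3] ends [190.9 184.5] [176.4 238.4]
top [524 147  11  12  66] [529.  152.4] ends [524.1 148.2] [533.5 156.2]
top [250 159   5  46 100] [252.  182.8] ends [250.6 158.5] [253.3 204.5]
top [202 253  49  54 327] [226.1 279.3] ends [202.9 253.3] [249.4 305.4]
```

View pics/crop.png

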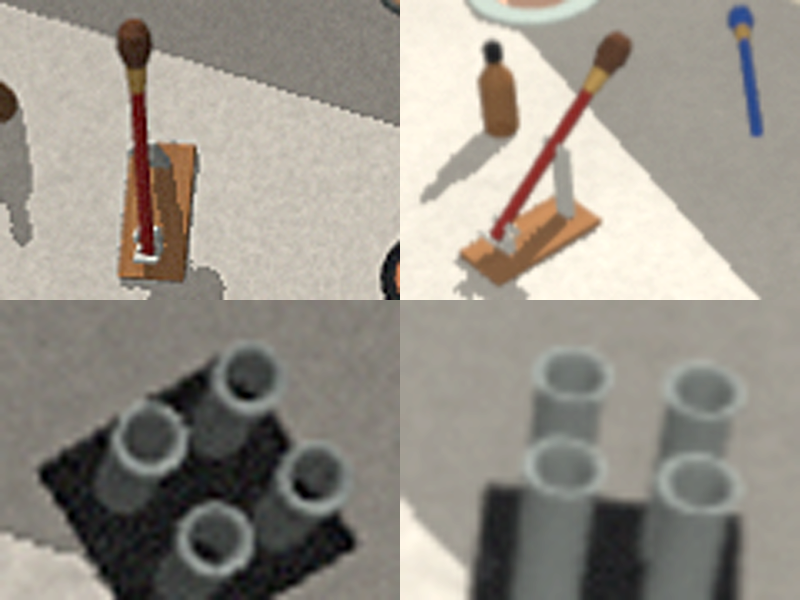

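The crop shows the rest brush: round brown head with its tip at top (250,136) and side (297,120), foot at top (254,206) and side (258,181). The four rims are at top (404,157), (389,166), (414,172) and (399,181).

```bash
python3 - <<'E'
from h import *
d=pickle.load(open("d0.pkl","rb"));t,s=d["top"],d["side"]
def up(x,y,x0,y0,k): return [x0+(x+.5)/k-.5,y0+(y+.5)/k-.5]
k=10/3
P={}
for n,a,b in(("tip",(133,20),(222,35)),("hf",(136,70),(203,68)),("fh",(137,93),(187,92)),("foot",(148,255),(95,238))):
    x,r=tri(t,up(*a,210,130,k),s,up(*b,230,110,k));P[n]=x;print(n,x.round(4),np.round(r,4))
v=P["tip"]-P["foot"];print("len",np.linalg.norm(v),"slope",np.degrees(np.arcsin(v[2]/np.linalg.norm(v))),"yaw",np.degrees(np.arctan2(v[1],v[0])))
v=P["fh"]-P["foot"];print("handle",np.linalg.norm(v))
print("other red handle",np.linalg.norm(np.diff(plane(t,[[202.9,253.3],[249.4,305.4]],.008),axis=0)))
k=20/3
T=[up(*q,367,145,k) for q in((248,378),(149,438),(314,478),(215,540))]
S=[up(x-400,y-300,360,195,k) for x,y in((572,377),(563,467),(702,390),(700,485))]
for g,U in((t,T),(s,S)):
    w=plane(g,U,.094);print(w.round(4).tolist(),"mean",w.mean(0).round(4),[round(np.linalg.norm(w[i]-w[j])*1e3,1) for i,j in((0,1),(2,3),(0,2),(1,3))])
from bench import ctrl
print(ctrl.get_state()["position"])
E
```

```text
tip [0.616  0.2096 0.1535] [0.0001 0.0001]
hf [0.5856 0.2069 0.1368] [0.0034 0.0034]
fh [0.5713 0.2102 0.1189] [0.0018 0.0018]
foot [0.4611 0.2142 0.0271] [0.0026 0.0026]
len 0.2000281240768833 slope 39.21985568738289 yaw -1.7082615419588554
handle 0.14357172032868273
other red handle 0.18994921970780496
[[0.4709, -0.1744, 0.094], [0.4474, -0.1371, 0.094], [0.4336, -0.1991, 0.094], [0.4096, -0.1619, 0.094]] mean [ 0.4404 -0.1681  0.094 ] [np.float64(44.1), np.float64(44.3), np.float64(44.8), np.float64(45.2)]
[[0.5622, -0.1401, 0.094], [0.5245, -0.164, 0.094], [0.588, -0.1776, 0.094], [0.5494, -0.2033, 0.094]] mean [ 0.556  -0.1713  0.094 ] [np.float64(44.6), np.float64(46.4), np.float64(45.6), np.float64(46.5)]
[0.2528519  0.59819879 0.18356955]
```

```bash
python3 - <<'E'
from h import *
d=pickle.load(open("d0.pkl","rb"));t,s=d["top"],d["side"]
def up(x,y,x0,y0,k): return [x0+(x+.5)/k-.5,y0+(y+.5)/k-.5]
k=20/3
T=[up(x,y-300,367,145,k) for x,y in((248,378),(149,438),(314,478),(215,540))]
S=[up(x-400,y-300,360,195,k) for x,y in((572,377),(563,467),(702,390),(700,485))]
W=[]
for g,U in((t,T),(s,S)):
    w=plane(g,U,.094);W.append(w);print(w.round(4).tolist(),"mean",w.mean(0).round(4),[round(np.linalg.norm(w[i]-w[j])*1e3,1) for i,j in((0,1),(2,3),(0,2),(1,3))])
# match, average, fit 46mm square
S2=np.array([min(W[1],key=lambda q:np.linalg.norm(q-a)) for a in W[0]]);m=(W[0]+S2)[:,:2]/2
c=m.mean(0);z=(m-c)@[1,1j];a=np.exp(1j*np.angle(np.sum((z/ (z[0]/abs(z[0])))**4))/4)*z[0]/abs(z[0])
f=[a*1j**round(np.angle(q/a)/(np.pi/2))*.046/2**.5 for q in z]
print("wells",[(round(c[0]+q.real,4),round(c[1]+q.imag,4)) for q in f])
E
```

```text
[[0.587, -0.175, 0.094], [0.5626, -0.137, 0.094], [0.5484, -0.2, 0.094], [0.5235, -0.1621, 0.094]] mean [ 0.5554 -0.1685  0.094 ] [np.float64(45.2), np.float64(45.3), np.float64(46.0), np.float64(46.4)]
[[0.5622, -0.1401, 0.094], [0.5245, -0.164, 0.094], [0.588, -0.1776, 0.094], [0.5494, -0.2033, 0.094]] mean [ 0.556  -0.1713  0.094 ] [np.float64(44.6), np.float64(46.4), np.float64(45.6), np.float64(46.5)]
wells [(np.float64(0.5875), np.float64(-0.1766)), (np.float64(0.5624), np.float64(-0.1381)), (np.float64(0.549), np.float64(-0.2017)), (np.float64(0.5239), np.float64(-0.1632))]
```

```bash
python3 -m crank '[[[0,0,0,-0.12,-1],[0,0,0,-0.12,-1],[0,0,0,-0.12,-1],[-24,-26,0,0,-1],[-24,-26,0,0,-1],[-24,-26,0,0,-1],[-24,-26,0,0,-1],[-24,-26,0,0,-1],[-24,-26,0,0,-1],[-24,-26,0,0,-1]]]' 5
```

```text
time: 0.93
position: [0.4144, 0.4085, 0.1842]
tool_rot: [-0.062, -3.141, 0.0]
ft_force: [0.6, 0.5, -0.1]
grip_width: 0.998
grip_force: 0.0
```

```bash
python3 -m crank '[[[-24,-24,0,0,-1],[-24,-24,0,0,-1],[-24,-24,0,0,-1],[-24,-24,0,0,-1],[-24,-24,0,0,-1],[-24,-24,0,0,-1],[-24,-24,0,0,-1],[-21,-21,0,-0.015,-1],[0,0,0,0,-1],[0,0,0,0,-1]]]' 5
```

```text
time: 1.77
position: [0.5959, 0.2111, 0.1838]
tool_rot: [-0.046, -3.14, 0.002]
ft_force: [-0.3, 0.8, -0.2]
grip_width: 0.998
grip_force: 0.0
```

```bash
python3 -m crank '[[[0,0,20,0,-1],[0,0,20,0,-1],[0,0,16,0,-0.5],[0,0,6,0,0],[0,0,0,0,0.3],[0,0,0,0,1],[0,0,0,0,1],[0,0,0,0,1],[0,0,0,0,1],[0,0,0,0,1]]]' 5
```

```text
time: 2.6
position: [0.5954, 0.214, 0.1234]
tool_rot: [0.039, 3.14, 0.001]
ft_force: [-0.1, -0.6, 0.1]
grip_width: 0.478
grip_force: 0.0
```

```bash
python3 - <<'E'
from bench import get_image
import cv2,numpy as np
o=[]
for n,x,y in(("top",210,110),("side",230,80)):
    i=get_image(n)["pixels"][y:y+120,x:x+120,::-1];o.append(cv2.convertScaleAbs(cv2.resize(i,(400,400),interpolation=2),alpha=1.4))
cv2.imwrite("pics/grip.png",np.hstack(o))
E
```

```text
(no output)
```

View pics/grip.png

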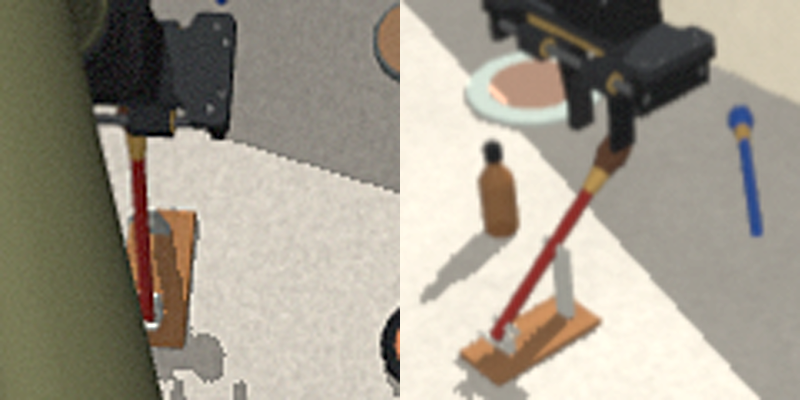

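The fingers straddle the brown head: near finger at about (620,120) in the right tile, ferrule at (597,183). They are still closing, so I continue.

```bash
python3 -m crank '[[[0,0,0,0,1],[0,0,0,0,1],[0,0,0,0,1],[0,0,0,0,1],[0,0,0,0,1],[0,0,0,0,1]]]' 5
```

```text
time: 3.2
position: [0.595, 0.2139, 0.1226]
tool_rot: [0.039, 3.141, 0.0]
ft_force: [1.3, 0.5, 0.2]
grip_width: 0.018
grip_force: 0.0
```

```bash
python3 - <<'E'
from bench import get_image
import cv2,numpy as np
o=[]
for n,x,y in(("top",210,110),("side",230,80)):
    g=get_image(n)
    i=g["pixels"][y:y+120,x:x+120,::-1];o.append(cv2.convertScaleAbs(cv2.resize(i,(400,400),interpolation=2),alpha=1.8))
cv2.imwrite("pics/grip2.png",np.hstack(o))
E
```

```text
(no output)
```

View pics/grip2.png

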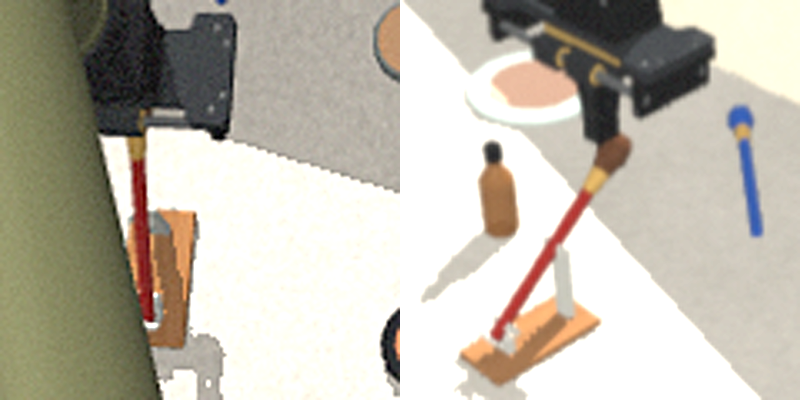

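```bash
cat >> h.py <<'E'
def proj(g,X):
    T=np.linalg.inv(np.array(g["T"]));K=np.array([[g["fx"],0,g["cx"]],[0,g["fy"],g["cy"]],[0,0,1]])
    return cv2.projectPoints(np.float64(X).reshape(-1,1,3),cv2.Rodrigues(T[:3,:3])[0],T[:3,3],K,np.array([g["k1"],0,0,0.]))[0][:,0]
E
python3 - <<'E'
from h import *
from bench import ctrl
d=pickle.load(open("d0.pkl","rb"));s=ctrl.get_state();p=np.array(s["position"]);print(p,s["tool_rot"])
for n,x,y in(("top",210,110),("side",230,80)):
    u=proj(d[n],[p,p+[0,0,.07],[.598,.210,.140],[.616,.2096,.1535],[.4611,.2142,.0271]]);print(n,u.round(1).tolist(),((u-[x,y]+.5)*10/3).round().tolist())
E
```

```text
[0.59499207 0.21385699 0.12258111] [3.88843480e-02 3.14130437e+00 9.34928183e-05]
top [[250.0, 147.4], [243.7, 139.2], [250.1, 144.3], [249.5, 135.7], [254.7, 205.4]] [[135.0, 126.0], [114.0, 99.0], [135.0, 116.0], [133.0, 87.0], [151.0, 320.0]]
side [[290.3, 132.1], [289.0, 110.3], [291.7, 126.9], [296.3, 120.2], [257.2, 181.1]] [[203.0, 175.0], [198.0, 103.0], [207.0, 158.0], [223.0, 136.0], [92.0, 339.0]]
```

The tile shows the fingers shut with their ends at about (600,140). By calibration the TCP should appear at (603,175), and the brush has not moved. I'll compare the reported TCP with the opening frames, where the hand is in clear view.

```bash
python3 - <<'E'
from h import *
from bench import get_image
d=pickle.load(open("d0.pkl","rb"));p=np.array([.253,.598,.1836]);y=np.array([.389,.921,0])
pts=[p,p+y*.0435,p-y*.0435,p+[0,0,.07]]
o=[]
for n,x0,y0,w,h in(("side",40,0,100,100),("top",0,220,130,130)):
    i=cv2.convertScaleAbs(cv2.resize(d[n]["pixels"][y0:y0+h,x0:x0+w,::-1],(400,400),interpolation=2),alpha=1.8);k=400/w
    u=proj(d[n],pts);print(n,u.round(1).tolist())
    for q,c in zip(u,((0,0,255),(0,255,0),(0,255,0),(255,0,255))):
        cv2.circle(i,tuple(int(v) for v in (q-[x0,y0]+.5)*k),3,c,-1)
    o.append(i)
cv2.imwrite("pics/d0tcp.png",np.hstack(o))
E
```

```text
side [[104.7, 113.3], [104.0, 105.9], [105.4, 121.1], [95.8, 90.8]]
top [[76.5, 281.2], [61.8, 273.1], [91.7, 289.3], [56.9, 282.7]]
```

View pics/d0tcp.png

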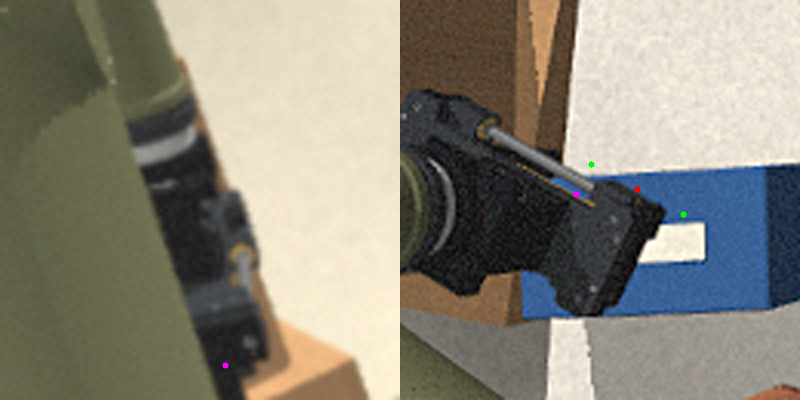

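```bash
python3 - <<'E'
from h import *
d=pickle.load(open("d0.pkl","rb"));p=np.array([.595,.214,.1226])
for dz in(.07,.11):
  for n,x,y,o in(("top",210,110,0),("side",230,80,400)):
    u=proj(d[n],[p+[a*.0375,b*.095,dz] for a,b in((-1,-1),(1,-1),(1,1),(-1,1))]);print(dz,n,((u-[x,y]+.5)*10/3+[o,0]).round().tolist())
E
```

```text
0.07 top [[246.0, 153.0], [251.0, 49.0], [-15.0, 47.0], [-23.0, 149.0]]
0.07 side [[650.0, 167.0], [717.0, 127.0], [553.0, 46.0], [485.0, 79.0]]
0.11 top [[239.0, 138.0], [244.0, 30.0], [-33.0, 27.0], [-42.0, 134.0]]
0.11 side [[648.0, 122.0], [718.0, 82.0], [549.0, 3.0], [480.0, 36.0]]
```

The palm corners seen at (640,112) in the side tile and (228,135) in the top tile fit a hand about 38 mm higher than reported; x and y agree. So the true fingertips are near z 0.16, just above the head. I'll open, go down about 36 mm and grip again while watching the force.

```bash
python3 -m crank '[[[0,0,0,0,-0.5],[0,0,0,0,-0.5],[0,0,0,0,-0.5],[0,0,0,0,-0.5],[0,0,0,0,-0.5],[0,0,0,0,-0.5],[0,0,0,0,-0.5],[0,0,12,0,-0.5],[0,0,12,0,-0.5],[0,0,0,0,-0.5]]]' 5; python3 -m crank '[[[2,2,6,0,-0.5],[0,0,6,0,-0.5],[0,0,0,0,1],[0,0,0,0,1],[0,0,0,0,1],[0,0,0,0,1],[0,0,0,0,1],[0,0,0,0,1],[0,0,0,0,1],[0,0,0,0,1]]]' 5
```

```text
time: 4.13
position: [0.5927, 0.213, 0.0947]
tool_rot: [-0.039, -3.136, 0.004]
ft_force: [-0.8, 0.2, -0.7]
grip_width: 0.679
grip_force: 0.0
time: 4.97
position: [0.5935, 0.2141, 0.0868]
tool_rot: [0.041, 3.141, -0.003]
ft_force: [0.3, -3.4, 1.0]
grip_width: 0.295
grip_force: 5.0
```

```bash
python3 -m crank '[[[0,0,-6,0,1],[0,0,-10,0,1],[0,0,-10,0,1],[0,0,-10,0,1],[0,0,-10,0,1],[0,0,-10,0,1],[0,0,-10,0,1],[0,0,-10,0,1],[0,0,-10,0,1],[0,0,-10,0,1]]]'; python3 -m crank '[[[0,0,-10,0,1],[0,0,-10,0,1],[0,0,-10,0,1],[0,0,-10,0,1],[0,0,0,0,1],[0,0,0,0,1]]]';  python3 - <<'E'
from h import *
from bench import get_image
o=[]
for n,x0,y0,w,h in(("side",210,20,180,180),("top",170,80,180,180)):
    g=get_image(n);pickle.dump(g,open(f"l_{n}.pkl","wb"))
    o.append(cv2.convertScaleAbs(cv2.resize(g["pixels"][y0:y0+h,x0:x0+w,::-1],(400,400),interpolation=2),alpha=1.5))
cv2.imwrite("pics/lift.png",np.hstack(o))
E
```

```text
time: 5.8
position: [0.5931, 0.216, 0.1837]
tool_rot: [0.039, 3.141, 0.0]
ft_force: [0.4, -0.8, -0.8]
grip_width: 0.299
grip_force: 5.0
time: 6.3
position: [0.5934, 0.216, 0.2233]
tool_rot: [0.039, 3.14, 0.001]
ft_force: [-0.5, 0.1, -0.8]
grip_width: 0.301
grip_force: 5.0
```

View pics/lift.png

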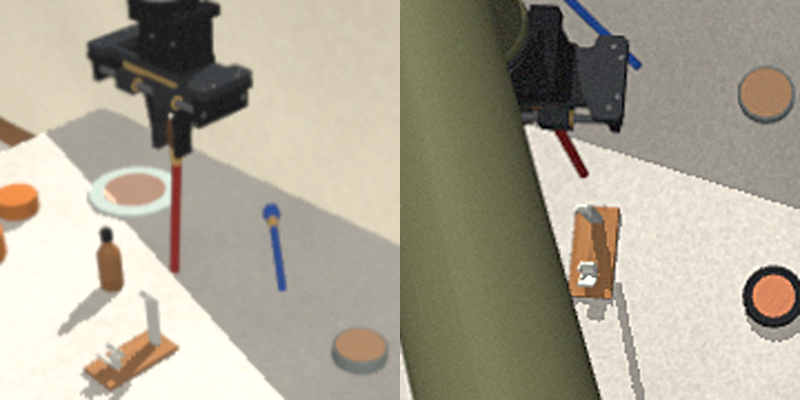

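The brush is held and hangs close to upright, with its foot at tile side (175,272) and top (585,177).

```bash
cat >> h.py <<'E'
def ends(g,box):
    """red handle in box: line ends in pixels"""
    x,y,w,h=box;c=cv2.cvtColor(g["pixels"][y:y+h,x:x+w],cv2.COLOR_RGB2HSV)
    m=(((c[...,0]<6)|(c[...,0]>171))&(c[...,1]>130)&(c[...,2]>40)).astype(np.uint8)
    k,l,s,_=cv2.connectedComponentsWithStats(m);i=1+np.argmax(s[1:,4])
    p=np.argwhere(l==i)[:,::-1]+[x,y];mu=p.mean(0);v=np.linalg.svd(p-mu,full_matrices=False)[2][0];v*=np.sign(v[1]);t=(p-mu)@v
    return mu+v*(t.min()-.5),mu+v*(t.max()+.5),s[i,4]
def brush(s,t,bs,bt):
    """foot by triangulation of lower ends; axis = meeting of the two view planes"""
    a,b,n1=ends(s,bs);c,e,n2=ends(t,bt);f,r=tri(s,b,t,e)
    n=[np.cross(*ray(g,[p,q])[1]) for g,p,q in((s,a,b),(t,c,e))]
    u=np.cross(*n);u/=np.linalg.norm(u);u*=np.sign(u[2])
    print("px",n1,n2,a.round(1),b.round(1),c.round(1),e.round(1),"foot",f.round(4),"res",np.round(r,4),"axis",u.round(3),"tilt deg x,y",np.degrees(u[:2]).round(1))
    return f,u
E
python3 - <<'E'
from h import *
s=pickle.load(open("l_side.pkl","rb"));t=pickle.load(open("l_top.pkl","rb"))
f,u=brush(s,t,(270,85,40,70),(235,130,35,40))
print("grasp at h178:",f+.178*u)
E
```

```text
px 149 79 [289.2  94.5] [287.8 141.5] [241.2 137.8] [253.1 159.5] foot [0.5709 0.2054 0.1068] res [0.0037 0.0037] axis [ 0.105 -0.006  0.994] tilt deg x,y [ 6.  -0.4]
grasp at h178: [0.58951605 0.2042659  0.28379839]
```

```bash
python3 -m crank '[[[0,-10,-8,0,1],[0,-20,-7,0,1],[0,-28,0,0,1],[0,-28,0,0,1],[0,-28,0,0,1],[0,-28,0,0,1],[0,-28,0,0,1],[0,-28,0,0,1],[0,-28,0,0,1],[0,-28,0,0,1]]]'; python3 -m crank '[[[0,-28,0,0,1],[0,-28,0,0,1],[0,-20,0,0,1],[0,-14,0,0,1],[0,0,0,0,1],[0,0,0,0,1],[0,0,0,0,1]]]';  python3 - <<'E'
from h import *
from bench import get_image
o=[]
for n,x0,y0,w,h in(("side",310,110,150,150),("top",320,100,150,150)):
    g=get_image(n);pickle.dump(g,open(f"l_{n}.pkl","wb"))
    o.append(cv2.convertScaleAbs(cv2.resize(g["pixels"][y0:y0+h,x0:x0+w,::-1],(400,400),interpolation=2),alpha=1.5))
cv2.imwrite("pics/over.png",np.hstack(o))
s=pickle.load(open("l_side.pkl","rb"));t=pickle.load(open("l_top.pkl","rb"))
f,u=brush(s,t,(340,120,100,110),(360,120,80,80))
E
```

```text
time: 7.23
position: [0.5861, -0.0403, 0.2378]
tool_rot: [-0.04, -3.141, 0.0]
ft_force: [0.4, -0.6, -1.5]
grip_width: 0.297
grip_force: 5.0
time: 7.82
position: [0.5845, -0.1266, 0.2375]
tool_rot: [-0.037, -3.141, -0.002]
ft_force: [0.7, 0.1, -0.6]
grip_width: 0.294
grip_force: 5.0Traceback (most recent call last):
  File "<stdin>", line 9, in <module>
  File "h.py", line 26, in brush
    a,b,n1=ends(s,bs);c,e,n2=ends(t,bt);f,r=tri(s,b,t,e)
                             ~~~~^^^^^^
  File "h.py", line 21, in ends
    k,l,s,_=cv2.connectedComponentsWithStats(m);i=1+np.argmax(s[1:,4])
                                                    ~~~~~~~~~^^^^^^^^^
    return _wrapfunc(a, 'argmax', axis=axis, out=out, **kwds)
    return bound(*args, **kwds)
ValueError: attempt to get argmax of an empty sequence
```

View pics/over.png

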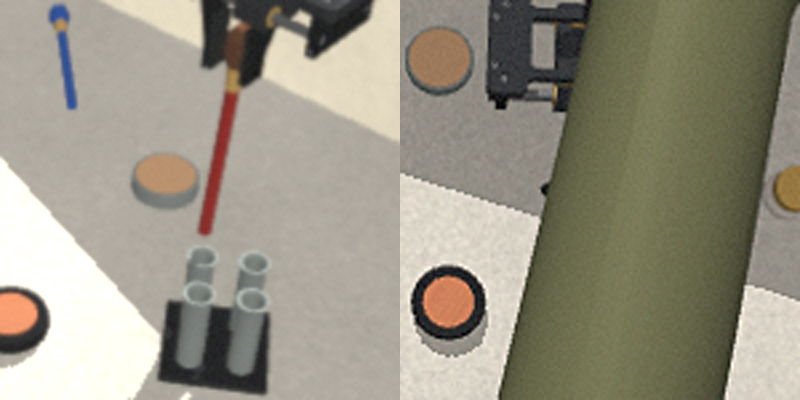

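The brush hangs just above the back-left cup (foot at side tile (205,232), rim at (201,256)). The arm hides the top view, so I'll use the side ray with the known height.

```bash
python3 - <<'E'
from h import *
s=pickle.load(open("l_side.pkl","rb"))
a,b,n=ends(s,(340,120,100,110));print(a,b,n)
for z in(.115,.121,.127):print(z,plane(s,[b],z).round(4))
# direct rim refs: side-only wells
W=dict(A=(.588,-.1776),B=(.5622,-.1401),C=(.5494,-.2033),D=(.5245,-.164));print(W)
E
```

```text
[396.442551   144.57815826] [385.92814346 197.49549685] 203
0.115 [[ 0.5675 -0.135   0.115 ]]
0.121 [[ 0.5619 -0.1383  0.121 ]]
0.127 [[ 0.5563 -0.1416  0.127 ]]
{'A': (0.588, -0.1776), 'B': (0.5622, -0.1401), 'C': (0.5494, -0.2033), 'D': (0.5245, -0.164)}
```

```bash
python3 -m crank '[[[0,-1,8,0,1],[0,0,8,0,1],[0,0,5,0,1],[0,0,4,0,1],[0,0,4,0,1],[0,0,4,0,1],[0,0,0,0,1]]]';python3 -m crank '[[[0,0,4,0,1],[0,0,4,0,1],[0,0,4,0,1],[0,0,0,0,1]]]'
```

```text
time: 8.5
position: [0.5854, -0.1288, 0.2051]
tool_rot: [0.038, 3.139, -0.0]
ft_force: [0.3, 0.0, 4.8]
grip_width: 0.279
grip_force: 5.2
time: 8.83
position: [0.5836, -0.1286, 0.191]
tool_rot: [-0.038, -3.139, -0.001]
ft_force: [-0.2, -0.4, 0.6]
grip_width: 0.056
grip_force: 0.0
```

```bash
python3 - <<'E'
from h import *
from bench import get_image
o=[]
for n,x0,y0,w,h in(("side",310,90,150,150),("top",320,100,150,150)):
    g=get_image(n);pickle.dump(g,open(f"l_{n}.pkl","wb"))
    o.append(cv2.convertScaleAbs(cv2.resize(g["pixels"][y0:y0+h,x0:x0+w,::-1],(400,400),interpolation=2),alpha=1.5))
cv2.imwrite("pics/slip.png",np.hstack(o))
s=pickle.load(open("l_side.pkl","rb"))
print(ends(s,(340,120,100,130)))
E
```

```text
(array([408.60591705, 146.30133299]), array([385.88560569, 202.49307163]), np.int32(203))
```

View pics/slip.png

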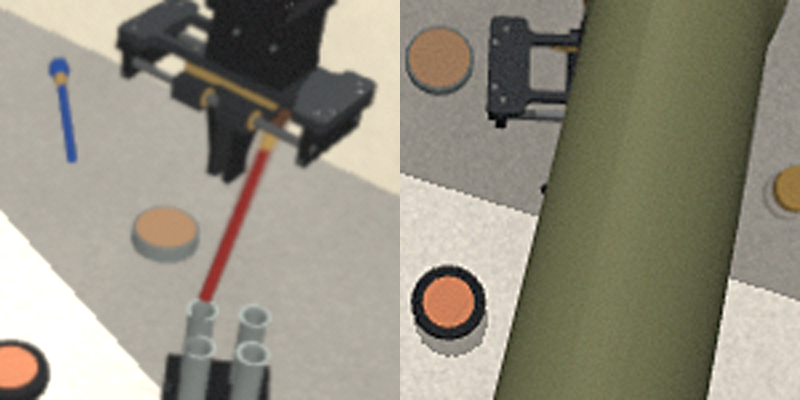

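The foot sits on the far edge of cup B's rim. The head has slipped out of the shut fingers and the brush leans to the right under the palm. I'll check whether it is still moving and how it lies.

```bash
python3 - <<'E'
from h import *
from bench import get_image,ctrl
s=pickle.load(open("l_side.pkl","rb"))
g=get_image("side");pickle.dump(g,open("m_side.pkl","wb"))
a,b,n=ends(g,(340,120,100,130));print(a,b,n)
# rim edge check B: centre 385.8,206.6
for F in([.5624,-.1381,.09],[.568,-.133,.094],[.562,-.138,.100]):
    F=np.array(F);print("proj foot",proj(g,[F]))
    o,d=ray(g,[a]);d=d[0];w=o-F;B=w@d;D=B*B-(w@w-.145**2);print("disc",D)
    if D>0:
        for t in(-B-D**.5,-B+D**.5):
            X=o+t*d;u=(X-F)/.145;print(F,X.round(3),u.round(3),"tip",(F+.2*u).round(3))
st=ctrl.get_state();print(np.round(st["position"],4),np.round(st["ft_force"],1),st["grip_width"])
E
```

```text
[416.14598138 158.49197433] [386.65574599 200.67021592] 145
proj foot [[384.58600717 206.88133156]]
disc 0.0030004309857712963
[ 0.5624 -0.1381  0.09  ] [ 0.612 -0.169  0.223] [ 0.345 -0.214  0.914] tip [ 0.631 -0.181  0.273]
[ 0.5624 -0.1381  0.09  ] [ 0.691 -0.13   0.157] [0.886 0.058 0.461] tip [ 0.74  -0.127  0.182]
proj foot [[384.43774062 203.43899892]]
disc 0.004620454351917713
[ 0.568 -0.133  0.094] [ 0.605 -0.173  0.228] [ 0.258 -0.273  0.927] tip [ 0.62  -0.188  0.279]
[ 0.568 -0.133  0.094] [ 0.703 -0.124  0.147] [0.929 0.064 0.365] tip [ 0.754 -0.12   0.167]
proj foot [[384.89824731 203.9176631 ]]
disc 0.004859158808449893
[ 0.562 -0.138  0.1  ] [ 0.597 -0.177  0.235] [ 0.244 -0.267  0.932] tip [ 0.611 -0.191  0.286]
[ 0.562 -0.138  0.1  ] [ 0.697 -0.127  0.152] [0.931 0.079 0.356] tip [ 0.748 -0.122  0.171]
[ 0.5841 -0.1289  0.1919] [ 0.1 -0.4 -0.1] 0.013471084768378295
```

The brush is falling away from the robot (+x) and can't be caught. I'll let it settle, lift the hand clear, and recover it.

```bash
python3 -m crank '[[[0,0,-10,0,-0.2],[0,0,-15,0,-0.2],[0,0,-15,0,-0.2],[0,0,-15,0,-0.2],[0,25,0,0,-0.2],[0,30,0,0,-0.2],[0,30,0,0,-0.2],[0,30,0,0,-0.2],[0,30,0,0,-0.2],[0,30,0,0,-0.2]]]'; python3 -m crank '[[[0,30,0,0,-0.2],[0,30,0,0,-0.2],[0,30,0,0,-0.2],[0,20,0,0,-0.2],[0,0,0,0,-0.2],[0,0,0,0,-0.2]]]';python3 - <<'E'
from h import *
from bench import get_image
G={n:get_image(n) for n in("side","top")};pickle.dump(G,open("f.pkl","wb"))
o=[cv2.convertScaleAbs(cv2.resize(G[n]["pixels"][y:y+150,x:x+200,::-1],(400,300),interpolation=2),alpha=1.5) for n,x,y in(("side",330,60),("top",320,40),("side",330,160),("top",320,140))]
cv2.imwrite("pics/fall.png",np.vstack([np.hstack(o[:2]),np.hstack(o[2:])]))
for n in G:
    h=cv2.cvtColor(G[n]["pixels"],cv2.COLOR_RGB2HSV);m=(((h[...,0]<6)|(h[...,0]>171))&(h[...,1]>130)&(h[...,2]>40)).astype(np.uint8)
    k,l,s,ce=cv2.connectedComponentsWithStats(m)
    for i in range(1,k):
        if s[i,4]>25:
            p=np.argwhere(l==i)[:,::-1].astype(float);mu=p.mean(0);v=np.linalg.svd(p-mu,full_matrices=False)[2][0];t=(p-mu)@v
            e=np.array([mu+v*(t.min()-.5),mu+v*(t.max()+.5)])
            print(n,s[i],e.round(1).tolist(),plane(G[n],e,.006).round(3).tolist())
E
```

```text
time: 9.82
position: [0.5889, 0.0473, 0.2487]
tool_rot: [0.039, 3.14, 0.001]
ft_force: [0.7, 0.7, 0.4]
grip_width: 0.584
grip_force: 0.0
time: 10.32
position: [0.5914, 0.1575, 0.248]
tool_rot: [0.034, 3.141, -0.0]
ft_force: [0.1, -1.4, -0.6]
grip_width: 0.597
grip_force: 0.0
side [175 185  18  54 265] [[191.1, 184.2], [176.3, 238.6]] [[0.338, 0.363, 0.006], [0.194, 0.218, 0.006]]
side [405 189  16  15  56] [[420.1, 189.4], [405.3, 204.0]] [[0.76, -0.125, 0.006], [0.684, -0.128, 0.006]]
side [391 210   8  10  37] [[398.6, 209.9], [390.8, 218.6]] [[0.653, -0.127, 0.006], [0.613, -0.131, 0.006]]
side [545 301  17  14 176] [[545.1, 302.6], [560.9, 312.1]] [[0.636, -0.529, 0.006], [0.636, -0.564, 0.006]]
top [380 107   4  51 171] [[380.8, 106.5], [381.6, 157.5]] [[0.755, -0.126, 0.006], [0.605, -0.128, 0.006]]
top [555 139  12  11  66] [[554.4, 142.9], [566.6, 144.2]] [[0.662, -0.626, 0.006], [0.659, -0.662, 0.006]]
top [523 147  13  12 111] [[525.5, 147.1], [532.3, 157.8]] [[0.646, -0.539, 0.006], [0.616, -0.557, 0.006]]
```

View pics/fall.png

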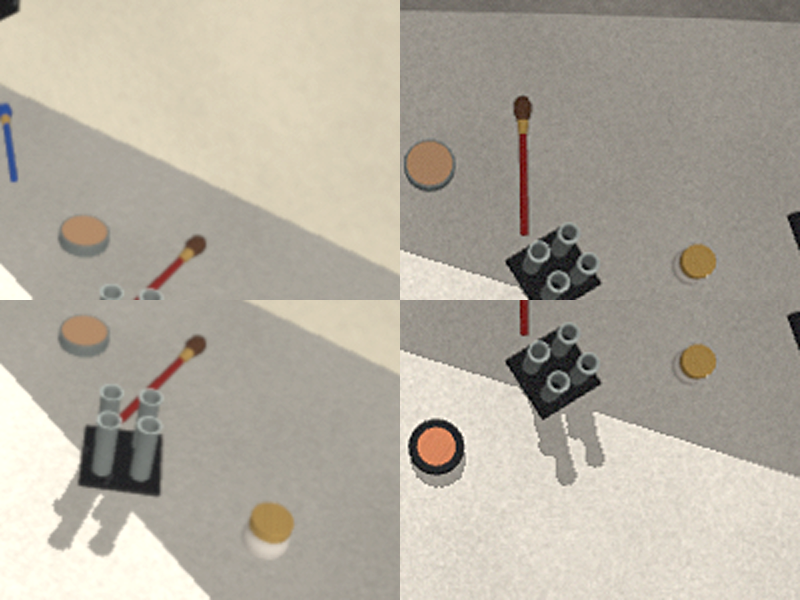

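The brush lies flat beyond the holder, with its foot at top tile (524,235), its head at (523,107) and the bottles untouched. It runs along +x at about y = -0.127. I'll pick it by the head again, this time at its widest part (h about 184 mm). Holding it below the widest part let it squeeze out. I'll also touch the table to calibrate z.

```bash
python3 -m crank '[[[-21,-27,0,-0.038,-0.4],[-21,-27,0,0,-0.4],[-21,-27,0,0,-0.4],[-21,-27,0,0,-0.4],[-21,-27,0,0,-0.4],[-21,-27,0,0,-0.4],[-21,-27,0,0,-0.4],[-21,-27,0,0,-0.4],[-21,-27,0,0,-0.4],[-20,-26,0,0,-0.4]]]'; python3 -m crank '[[[0,0,24,0,-0.4],[0,0,24,0,-0.4],[0,0,24,0,-0.4],[0,0,24,0,-0.4],[0,0,24,0,-0.4],[0,0,24,0,-0.4],[0,0,24,0,-0.4],[0,0,20,0,-0.4],[0,0,0,0,-0.4],[0,0,0,0,-0.4]]]'
```

```text
time: 11.25
position: [0.8033, -0.1151, 0.2482]
tool_rot: [-0.016, 3.141, -0.002]
ft_force: [1.0, 0.4, 0.8]
grip_width: 0.7
grip_force: 0.0
time: 12.08
position: [0.8018, -0.1129, 0.0586]
tool_rot: [0.018, -3.139, 0.001]
ft_force: [-0.4, 0.4, 0.9]
grip_width: 0.699
grip_force: 0.0
```

```bash
python3 -m crank '[[[8,-3,15,0,-0.4],[0,0,20,0,-0.4],[0,0,20,0,-0.4],[0,0,15,0,-0.4],[0,0,8,0,-0.4],[0,0,0,0,-0.4]]]'; python3 -m crank '[[[0,0,4,0,-0.4],[0,0,0,0,-0.4]]]';python3 -m crank '[[[0,0,4,0,-0.4],[0,0,0,0,-0.4]]]'
```

```text
time: 12.58
position: [0.7943, -0.1144, -0.0197]
tool_rot: [0.02, -3.139, -0.0]
ft_force: [-0.9, -0.0, -1.0]
grip_width: 0.698
grip_force: 0.0
time: 12.75
position: [0.796, -0.1144, -0.0213]
tool_rot: [-0.021, 3.14, -0.0]
ft_force: [-0.1, -0.2, 0.3]
grip_width: 0.703
grip_force: 0.0
time: 12.92
position: [0.7954, -0.1142, -0.026]
tool_rot: [-0.021, 3.141, -0.0]
ft_force: [-0.5, 0.4, 0.2]
grip_width: 0.7
grip_force: 0.0
```

```bash
python3 -m crank '[[[0,0,4,0,-0.4],[0,0,0,0,-0.4]]]'; python3 -m crank '[[[0,0,3,0,-0.4],[0,0,0,0,-0.4]]]';python3 -m crank '[[[0,0,2,0,-0.4],[0,0,0,0,-0.4]]]'
```

```text
time: 13.08
position: [0.7949, -0.114, -0.0309]
tool_rot: [0.021, -3.141, -0.0]
ft_force: [-0.6, -0.6, -0.7]
grip_width: 0.7
grip_force: 0.0
time: 13.25
position: [0.7948, -0.1141, -0.0341]
tool_rot: [0.021, -3.141, -0.0]
ft_force: [-0.5, 0.8, -0.6]
grip_width: 0.704
grip_force: 0.0
time: 13.42
position: [0.7949, -0.1141, -0.0358]
tool_rot: [0.021, -3.141, -0.0]
ft_force: [-0.4, 0.3, -0.3]
grip_width: 0.698
grip_force: 0.0
```

```bash
python3 -m crank '[[[0,0,2,0,-0.4],[0,0,0,0,-0.4]]]'; python3 -m crank '[[[0,0,2,0,-0.4],[0,0,0,0,-0.4]]]'
```

```text
time: 13.58
position: [0.7954, -0.1143, -0.0372]
tool_rot: [-0.021, 3.141, -0.0]
ft_force: [0.4, -0.5, 0.6]
grip_width: 0.692
grip_force: 0.0
time: 13.75
position: [0.7955, -0.1143, -0.0374]
tool_rot: [-0.021, 3.141, 0.0]
ft_force: [-3.0, 1.1, 8.0]
grip_width: 0.7
grip_force: 3.6
```

```bash
python3 -m crank '[[[0,0,-4,0,-0.4],[0,0,0,0,0.3],[0,0,0,0,1],[0,0,0,0,1],[0,0,0,0,1],[0,0,0,0,1],[0,0,0,0,1],[0,0,0,0,1]]]' 4
```

```text
time: 14.42
position: [0.795, -0.1141, -0.0356]
tool_rot: [0.021, -3.141, -0.0]
ft_force: [-0.9, 0.5, -0.3]
grip_width: 0.296
grip_force: 4.0
```

```bash
python3 -m crank '[[[0,0,-8,0,1],[0,0,-15,0,1],[0,0,-20,0,1],[0,0,-20,0,1],[0,0,-20,0,1],[0,0,-20,0,1],[0,0,-20,0,1],[0,0,-20,0,1],[0,0,-20,0,1],[0,0,-20,0,1]]]' 4;python3 -m crank '[[[0,0,-20,0,1],[0,0,-20,0,1],[0,0,-20,0,1],[0,0,-20,0,1],[0,0,-20,0,1],[0,0,-10,0,1],[0,0,0,0,1],[0,0,0,0,1],[0,0,0,0,1]]]' 4;python3 - <<'E'
from h import *
from bench import get_image,ctrl
G={n:get_image(n) for n in("side","top")};pickle.dump(G,open("g.pkl","wb"))
print(ctrl.get_state()["position"])
for n in G:
    h=cv2.cvtColor(G[n]["pixels"],cv2.COLOR_RGB2HSV);m=(((h[...,0]<6)|(h[...,0]>171))&(h[...,1]>130)&(h[...,2]>40)).astype(np.uint8)
    k,l,s,ce=cv2.connectedComponentsWithStats(m)
    for i in range(1,k):
        if s[i,4]>15 and s[i,0]<500: 
            p=np.argwhere(l==i)[:,::-1].astype(float);mu=p.mean(0);v=np.linalg.svd(p-mu,full_matrices=False)[2][0];t=(p-mu)@v
            print(n,s[i],(mu+v*(t.min()-.5)).round(1),(mu+v*(t.max()+.5)).round(1))
E
```

```text
time: 15.25
position: [0.7953, -0.1143, 0.1507]
tool_rot: [-0.021, 3.14, -0.0]
ft_force: [-1.1, 0.0, -0.4]
grip_width: 0.298
grip_force: 4.0
time: 16.0
position: [0.7946, -0.1141, 0.2562]
tool_rot: [0.02, -3.14, -0.001]
ft_force: [0.6, -0.6, -0.9]
grip_width: 0.301
grip_force: 4.0
[ 0.79441933 -0.11401476  0.25555109]
side [434 103   9  47 147] [441.4 102.4] [434.5 149.6]
side [175 185  18  54 270] [191.  184.2] [176.3 238.6]
top [202 253  49  54 336] [202.9 253.4] [249.5 305.4]
```

```bash
cat >> h.py <<'E'
def hang(s,box,zf,cosn=.7):
    """brush nearly vertical in side view; zf assumed foot z. near edge of the foot disc -> add 6 mm away from camera"""
    a,b,n=ends(s,box);T=np.array(s["T"]);c=T[:3,3]
    f=plane(s,[b],zf)[0];w=f-c;w[2]=0;w/=np.linalg.norm(w)
    top=plane(s,[a],zf+.145)[0]
    f2=f+.006*w; t2=top+.006*w*0
    print("n",n,"px",a.round(1),b.round(1),"foot",f2.round(4),"handle top",t2.round(4),"tilt",np.degrees(np.arctan2((t2-f2)[:2],.145)).round(1));return f2
E
python3 - <<'E'
from h import *
s=pickle.load(open("g.pkl","rb"))["side"]
for z in(.124,.128,.132):hang(s,(415,90,50,75),z)
E
```

```text
n 147 px [441.4 102.4] [434.5 149.6] foot [ 0.8008 -0.1218  0.124 ] handle top [ 0.7828 -0.1207  0.269 ] tilt [-7.1  0.4]
n 147 px [441.4 102.4] [434.5 149.6] foot [ 0.7956 -0.1242  0.128 ] handle top [ 0.7763 -0.1237  0.273 ] tilt [-7.6  0.2]
n 147 px [441.4 102.4] [434.5 149.6] foot [ 0.7904 -0.1265  0.132 ] handle top [ 0.7697 -0.1267  0.277 ] tilt [-8.1 -0.1]
```

```bash
python3 - <<'E'
from h import *
s=pickle.load(open("g.pkl","rb"))["side"]
c=cv2.cvtColor(s["pixels"],cv2.COLOR_RGB2HSV)
for th in(-8,-4,0,4,8):
    u=np.array([np.sin(np.radians(th)),0,np.cos(np.radians(th))]);G=np.array([.791,-.1245,.312]);
    print(th,proj(s,[G-.184*u,G-.039*u,G-.019*u]).round(1).tolist())
for y in range(84,154,4):
    r=c[y,420:456];q=s["pixels"][y,425:455];print(y,[ "R" if ((h<6 or h>171) and S>130) else "Y" if (10<h<30 and S>90) else "d" if v<50 else "." for h,S,v in r].__str__().replace("', '","").strip("[]'"))
E
```

```text
-8 [[439.2, 144.3], [446.1, 99.2], [447.1, 92.3]]
-4 [[436.5, 146.8], [445.5, 99.8], [446.8, 92.5]]
0 [[433.9, 149.1], [444.9, 100.2], [446.5, 92.7]]
4 [[431.4, 151.1], [444.3, 100.6], [446.3, 92.9]]
8 [[428.8, 152.9], [443.8, 100.9], [446.0, 93.1]]
84 ................ddddY...YY.YY.dddddd
88 ................dddY.YYYY....dddddd.
92 ....................YYYYYYY.ddddd...
96 ....................YYYYYY..........
100 ....................YYYYY...........
104 ....................RRR.............
108 ....................RRR.............
112 ...................RRR..............
116 ..................RRRR..............
120 ..................RRR...............
124 .................RRR................
128 ................RRRR................
132 ................RRR.................
136 ...............RRRR.................
140 ...............RRR..................
144 ..............RRR...................
148 ..............RRR...................
152 ....................................
```

```bash
python3 -m crank '[[[0,0,0,0,1],[5,0,0,0,1],[10,-1,0,0,1],[15,-1,0,0,1],[20,-1,0,0,1],[22,-1,0,0,1],[22,-1,0,0,1],[22,-1,0,0,1],[22,-1,0,0,1],[22,-1,0,0,1]]]' 15;python3 -m crank '[[[22,-1,0,0,1],[20,-1,0,0,1],[15,-1,0,0,1],[10,-1,0,0,1],[6,-1,0,0,1],[0,0,0,0,1],[0,0,0,0,1]]]' 15;python3 - <<'E'
from h import *
from bench import get_image,ctrl
s=get_image("side");print(ctrl.get_state()["position"])
for z in(.124,.128,.132):hang(s,(350,100,80,110),z)
c=cv2.cvtColor(s["pixels"],cv2.COLOR_RGB2HSV)
for y in range(130,206,4):
    r=c[y,370:425];print(y,"".join("R" if ((h<6 or h>171) and S>130) else "Y" if (10<h<30 and S>90) else "d" if v<50 else "." for h,S,v in r))
E
```

```text
time: 16.93
position: [0.6334, -0.1243, 0.2573]
tool_rot: [0.021, -3.141, -0.0]
ft_force: [-0.5, 0.3, -0.3]
grip_width: 0.292
grip_force: 15.0
time: 17.52
position: [0.5627, -0.1301, 0.2576]
tool_rot: [-0.021, 3.141, 0.0]
ft_force: [0.5, 0.5, 0.2]
grip_width: 0.286
grip_force: 15.0
[ 0.5629232  -0.12997749  0.25743888]
n 189 px [390.3 147.4] [387.7 195.5] foot [ 0.5724 -0.136   0.124 ] handle top [ 0.552  -0.1372  0.269 ] tilt [-8.  -0.5]
n 189 px [390.3 147.4] [387.7 195.5] foot [ 0.5686 -0.1382  0.128 ] handle top [ 0.5472 -0.1401  0.273 ] tilt [-8.4 -0.7]
n 189 px [390.3 147.4] [387.7 195.5] foot [ 0.5649 -0.1404  0.132 ] handle top [ 0.5425 -0.1429  0.277 ] tilt [-8.8 -1. ]
130 ............dddd.YYYY.YYY.Ydddddddd....................
134 .................YYYY.Y.YYdddddddd.....................
138 ..................YYYYYYY..dd..........................
142 ..................YYYYYY...............................
146 ..................YYYYY................................
150 ..................RRRRR................................
154 ..................RRRR.................................
158 ..................RRRR.................................
162 ..................RRRR.................................
166 ..................RRRR.................................
170 YYYYYYYYY.........RRRR.................................
174 YYYYYYYYYYYYY....RRRR..................................
178 YYYYYYYYYYYY.....RRRR..................................
182 .................RRRR..................................
186 .................RRRR..................................
190 .................RRR...................................
194 ................RRRR...................................
198 .......................................................
202 .......................................................
```

```bash
python3 -m crank '[[[4,-1,5,0,1],[0,0,8,0,1],[0,0,8,0,1],[0,0,5,0,1],[0,0,0,0,1],[0,0,0,0,1]]]' 15;python3 - <<'E'
from h import *
from bench import get_image,ctrl
s=get_image("side");p=ctrl.get_state()["position"];print(p)
z=.130+p[2]-.2575
for e in(-.004,0,.004):hang(s,(350,120,80,110),z+e)
E
```

```text
time: 18.07
position: [0.558, -0.1312, 0.2308]
tool_rot: [0.021, -3.14, -0.0]
ft_force: [0.6, -0.2, -0.1]
grip_width: 0.288
grip_force: 15.0
[ 0.55835376 -0.13128495  0.23136308]
n 182 px [387.8 158.6] [385.1 206.5] foot [ 0.5606 -0.1404  0.0999] handle top [ 0.545  -0.1392  0.2449] tilt [-6.1  0.5]
n 182 px [387.8 158.6] [385.1 206.5] foot [ 0.557  -0.1425  0.1039] handle top [ 0.5405 -0.1419  0.2489] tilt [-6.5  0.2]
n 182 px [387.8 158.6] [385.1 206.5] foot [ 0.5534 -0.1446  0.1079] handle top [ 0.5361 -0.1446  0.2529] tilt [-6.8  0. ]
```

```bash
python3 -m crank '[[[-4,1,0,0,1],[0,0,3,0,1],[0,0,3,0,1],[0,0,3,0,1],[0,0,0,0,1]]]' 15;python3 -m crank '[[[0,0,2,0,1],[0,0,2,0,1],[0,0,0,0,1]]]' 15;python3 -m crank '[[[0,0,2,0,1],[0,0,0,0,1]]]' 15
```

```text
time: 18.53
position: [0.5618, -0.1302, 0.2217]
tool_rot: [0.021, -3.14, -0.0]
ft_force: [-0.4, 0.4, -1.6]
grip_width: 0.292
grip_force: 15.0
time: 18.78
position: [0.5621, -0.1303, 0.2181]
tool_rot: [0.021, -3.141, -0.0]
ft_force: [0.2, -0.6, -0.7]
grip_width: 0.291
grip_force: 15.0
time: 18.95
position: [0.5621, -0.1303, 0.2162]
tool_rot: [0.021, -3.141, -0.0]
ft_force: [-0.5, -0.7, 0.2]
grip_width: 0.288
grip_force: 15.0
```

```bash
python3 -m crank '[[[0,0,2,0,1],[0,0,2,0,1],[0,0,0,0,1]]]' 15;python3 -m crank '[[[-2,0,2,0,1],[-2,0,2,0,1],[0,0,0,0,1]]]' 15;python3 -m crank '[[[-2,0,1,0,1],[-2,0,1,0,1],[0,0,0,0,1]]]' 15
```

```text
time: 19.2
position: [0.562, -0.1302, 0.212]
tool_rot: [0.021, -3.141, -0.0]
ft_force: [0.2, 0.1, -0.8]
grip_width: 0.292
grip_force: 15.0
time: 19.45
position: [0.5664, -0.13, 0.208]
tool_rot: [0.021, -3.141, -0.0]
ft_force: [-0.9, -0.4, -0.5]
grip_width: 0.294
grip_force: 15.0
time: 19.7
position: [0.5705, -0.1301, 0.2063]
tool_rot: [0.021, -3.141, 0.0]
ft_force: [-0.8, 0.1, 0.4]
grip_width: 0.29
grip_force: 15.0
```

```bash
python3 - <<'E'
from h import *
from bench import get_image
s=get_image("side");pickle.dump(s,open("in.pkl","wb"))
hang(s,(350,130,80,110),.079)
c=cv2.cvtColor(s["pixels"],cv2.COLOR_RGB2HSV)
for y in range(160,226,2):
    r=c[y,370:415];print(y,"".join("R" if ((h<6 or h>171) and S>130) else "Y" if (10<h<30 and S>90) else "#" if v>95 else "+" if v>80 else "d" if v<45 else "." for h,S,v in r))
E
```

```text
n 164 px [389.2 165.3] [385.1 208.6] foot [ 0.5735 -0.1337  0.079 ] handle top [ 0.5515 -0.1409  0.224 ] tilt [-8.7 -2.8]
160 #################YYYYYY######################
162 #################YYYYYY######################
164 #################YYYYY#######################
166 #################+RRRR#######################
168 #################RRRR########################
170 YYYYYYYYY########RRRR########################
172 YYYYYYYYYYY#####+RRRR########################
174 YYYYYYYYYYYYY###+RRRR########################
176 YYYYYYYYYYYYY#+#+RRRR########################
178 YYYYYYYYYYYY#++#+RRR#########################
180 YYYYYYYYYY##++++RRRR#########################
182 #######+++++.+#+RRRR#########################
184 +++++++++++.+##+RRRR#########################
186 +++++++++++####+RRRR#########################
188 ###+++#########+RRRR#########################
190 ###############RRRR##########################
192 ###############RRRR##########################
194 ##############+RRRR##########################
196 ##############+RRRR##########################
198 ##############+RRR+##########################
200 ##############+RRR###########################
202 ##############RRRR###########################
204 #############+RRRR+##########################
206 ############..RRRR+.#############+++++#######
208 ##########++..RRR++#############+++++..+#####
210 ##########......++++#############++++..######
212 ##########...+++++++#########+..++###########
214 ##########..++++++++#########+.....++++######
216 #########++##################....++++++######
218 ###########+++++++##########+.+##############
220 ###########+++++...#########+###++++++#######
222 ###++++++###+++++.#############++++++.+######
224 ##.ddddd...+++###++.++#####++###++++...######
```

```bash
python3 -m crank '[[[-1,0,4,0,1],[0,0,4,0,1],[0,0,0,0,1]]]' 15;python3 -m crank '[[[0,0,3,0,1],[0,0,0,0,1]]]' 15;python3 -m crank '[[[0,0,3,0,1],[0,0,0,0,1]]]' 15
```

```text
time: 20.0
position: [0.5707, -0.1301, 0.1974]
tool_rot: [0.021, -3.14, -0.0]
ft_force: [-0.5, -0.5, -1.6]
grip_width: 0.294
grip_force: 15.0
time: 20.17
position: [0.5709, -0.1302, 0.1949]
tool_rot: [0.021, -3.141, -0.0]
ft_force: [-0.7, 0.0, -0.4]
grip_width: 0.292
grip_force: 15.0
time: 20.33
position: [0.571, -0.1302, 0.192]
tool_rot: [0.021, -3.141, -0.0]
ft_force: [-0.7, 0.4, 0.0]
grip_width: 0.295
grip_force: 15.0
```

```bash
python3 -m crank '[[[0,0,3,0,1],[0,0,0,0,1]]]' 15;python3 -m crank '[[[0,0,2,0,1],[0,0,0,0,1]]]' 15;python3 -m crank '[[[0,0,2,0,1],[0,0,0,0,1]]]' 15;python3 -m crank '[[[0,0,2,0,1],[0,0,0,0,1]]]' 15
```

```text
time: 20.5
position: [0.5711, -0.1301, 0.1891]
tool_rot: [0.021, -3.141, -0.0]
ft_force: [-1.2, 0.3, -0.2]
grip_width: 0.295
grip_force: 15.0
time: 20.67
position: [0.5711, -0.1301, 0.1872]
tool_rot: [0.021, -3.141, -0.0]
ft_force: [-0.1, 0.1, -0.5]
grip_width: 0.29
grip_force: 15.0
time: 20.83
position: [0.5711, -0.1301, 0.1852]
tool_rot: [0.021, -3.141, -0.0]
ft_force: [-0.6, -0.2, -0.2]
grip_width: 0.291
grip_force: 15.0
time: 21.0
position: [0.5712, -0.1301, 0.1832]
tool_rot: [0.021, -3.141, -0.0]
ft_force: [-0.4, 0.1, -1.4]
grip_width: 0.294
grip_force: 15.0
```

```bash
python3 -m crank '[[[0,0,2,0,1],[0,0,0,0,1]]]' 15;python3 -m crank '[[[0,0,2,0,1],[0,0,0,0,1]]]' 15;python3 -m crank '[[[0,0,2,0,1],[0,0,0,0,1]]]' 15;python3 -m crank '[[[0,0,2,0,1],[0,0,0,0,1]]]' 15
```

```text
time: 21.17
position: [0.5711, -0.1301, 0.1812]
tool_rot: [0.021, -3.141, -0.0]
ft_force: [-0.8, -0.3, -1.2]
grip_width: 0.293
grip_force: 15.0
time: 21.33
position: [0.5711, -0.1301, 0.1792]
tool_rot: [0.021, -3.141, -0.0]
ft_force: [-1.7, -0.2, -0.2]
grip_width: 0.292
grip_force: 15.0
time: 21.5
position: [0.5711, -0.1301, 0.1772]
tool_rot: [0.021, -3.141, -0.0]
ft_force: [0.4, -0.6, -0.7]
grip_width: 0.295
grip_force: 15.0
time: 21.67
position: [0.5711, -0.1302, 0.1752]
tool_rot: [0.021, -3.141, -0.0]
ft_force: [-0.0, -0.2, 0.2]
grip_width: 0.294
grip_force: 15.0
```

```bash
python3 -m crank '[[[0,0,4,0,1],[0,0,4,0,1],[0,0,0,0,1]]]' 15;python3 - <<'E'
from h import *
from bench import get_image
s=get_image("side")
a,b,n=ends(s,(350,130,80,110));print(a,b,n)
print("vertical brush in B would show handle top at",proj(s,[[.5622,-.1401,.094],[.5622,-.1401,.039+.145],[.5622,-.1401,.094+.0]]).round(1).tolist())
c=cv2.cvtColor(s["pixels"],cv2.COLOR_RGB2HSV)
for y in range(176,226,3):
    r=c[y,370:415];print(y,"".join("R" if ((h<6 or h>171) and S>130) else "Y" if (10<h<30 and S>90) else "#" if v>95 else "+" if v>80 else "d" if v<45 else "." for h,S,v in r))
E
```

```text
time: 21.92
position: [0.5707, -0.1302, 0.1664]
tool_rot: [0.021, -3.14, -0.0]
ft_force: [0.2, 0.4, -1.5]
grip_width: 0.289
grip_force: 15.0
[387.14376587 179.34226605] [384.68874677 208.55963464] 114
vertical brush in B would show handle top at [[385.4, 206.1], [389.7, 177.1], [385.4, 206.1]]
176 YYYYYYYYYYYYY#+YYYYYY########################
179 YYYYYYYYYYYY#++++############################
182 #######+++++.++RRRR##########################
185 +++++++++++++##RRRR##########################
188 ####+#########+RRRR##########################
191 ##############+RRRR##########################
194 ##############+RRR###########################
197 ##############RRRR###########################
200 #############+RRRR###########################
203 #############+RRRR###########################
206 ############+RRRRR..#############+++++#######
209 ##########+..+++################+++++..+#####
212 ##########....++++++#########+..++###########
215 ##########.+###++++##########....++++++######
218 ###########+++++++##########+.+##############
221 ###########+++++..+############++++++++######
224 ##.ddddd...+++###++.+######++###++++...######
```

```bash
python3 -m crank '[[[-1,0,4,0,1],[-1,0,4,0,1],[0,0,4,0,1],[0,0,0,0,1]]]' 15;python3 -m crank '[[[0,0,2,0,1],[0,0,2,0,1],[0,0,0,0,1]]]' 15;python3 -m crank '[[[0,0,2,0,1],[0,0,0,0,1]]]' 15;python3 -m crank '[[[0,0,2,0,1],[0,0,0,0,1]]]' 15
```

```text
time: 22.3
position: [0.5727, -0.1302, 0.1544]
tool_rot: [0.021, -3.14, 0.0]
ft_force: [-0.7, -1.1, -1.4]
grip_width: 0.294
grip_force: 15.0
time: 22.55
position: [0.5732, -0.1304, 0.1514]
tool_rot: [-0.02, 3.142, -0.0]
ft_force: [1.0, -2.0, 0.1]
grip_width: 0.292
grip_force: 15.0
time: 22.72
position: [0.5734, -0.1305, 0.1497]
tool_rot: [-0.02, 3.141, -0.0]
ft_force: [-0.1, -1.2, 1.2]
grip_width: 0.287
grip_force: 15.0
time: 22.88
position: [0.5738, -0.1306, 0.1483]
tool_rot: [-0.02, 3.14, -0.001]
ft_force: [-1.2, -1.7, 4.8]
grip_width: 0.29
grip_force: 15.0
```

```bash
python3 -m crank '[[[0,0,2,0,1],[0,0,0,0,1]]]' 15; python3 - <<'E'
from h import *
from bench import get_image
s=get_image("side")
a,b,n=ends(s,(350,130,80,110));print(a,b,n)
for z in(.016,.020,.024):print(z,proj(s,[[.5622,-.1401,z+.145],[.558,-.1443,z+.145]]).round(1).tolist())
E
```

```text
time: 23.05
position: [0.5747, -0.1307, 0.1481]
tool_rot: [-0.02, 3.138, -0.001]
ft_force: [-2.0, -1.2, 11.2]
grip_width: 0.294
grip_force: 15.0
[387.25298006 184.62802135] [384.75369414 208.58135462] 89
0.016 [[388.6, 184.8], [389.0, 186.6]]
0.02 [[388.8, 183.5], [389.2, 185.3]]
0.024 [[389.0, 182.2], [389.4, 183.9]]
```

```bash
python3 -m crank '[[[0,0,-3,0,1],[0,0,0,0,1],[0,0,0,0,0.2],[0,0,0,0,0.0],[0,0,0,0,-0.2],[0,0,0,0,-0.4],[0,0,0,0,-0.5],[0,0,0,0,-0.5],[0,0,0,0,-0.5],[0,0,0,0,-0.5]]]' 5;python3 -m crank '[[[0,0,-8,0,-0.5],[0,0,-15,0,-0.5],[0,0,-20,0,-0.5],[0,0,-20,0,-0.5],[0,0,-25,0,-0.5],[0,0,-25,0,-0.5],[0,0,-25,0,-0.5],[0,20,-10,0,-0.5],[0,30,0,0,-0.5],[0,30,0,0,-0.5]]]';python3 -m crank '[[[0,30,0,0,-0.5],[0,30,0,0,-0.5],[0,30,0,0,-0.5],[0,30,0,0,-0.5],[0,30,0,0,-0.5],[0,30,0,0,-0.5],[0,30,0,0,-0.5],[0,30,0,0,-0.5],[0,0,0,0,-0.5],[0,0,0,0,-0.5]]]'; python3 - <<'E'
from h import *
from bench import get_image
G={n:get_image(n) for n in("side","top")};s=G["side"];t=G["top"]
print(ends(s,(350,130,80,110)));print(ends(t,(360,120,80,80)))
for z in(.016,.020,.061):print(z,proj(s,[[.5622,-.1401,z+.145]]).round(1).tolist(),proj(t,[[.5626,-.137,z+.145],[.5626,-.137,z+.2]]).round(1).tolist())
for g,x0,x1,y0,y1 in((s,370,415,140,226),(t,370,425,130,200)):
  c=cv2.cvtColor(g["pixels"],cv2.COLOR_RGB2HSV)
  for y in range(y0,y1,3):
    print(y,"".join("R" if ((h<6 or h>171) and S>130) else "Y" if (10<h<30 and S>110) else "B" if (h<20 and S>80) else "#" if v>95 else "+" if v>80 else "d" if v<45 else "." for h,S,v in c[y,x0:x1]))
E
```

```text
time: 23.93
position: [0.5733, -0.13, 0.1485]
tool_rot: [-0.021, 3.141, 0.0]
ft_force: [0.4, -0.1, -0.1]
grip_width: 0.735
grip_force: 0.0
time: 24.77
position: [0.5727, -0.0505, 0.2987]
tool_rot: [-0.016, 3.138, -0.0]
ft_force: [0.3, 0.7, -0.3]
grip_width: 0.753
grip_force: 0.0
time: 25.6
position: [0.5684, 0.1923, 0.2968]
tool_rot: [0.028, -3.141, -0.001]
ft_force: [0.1, -0.4, 0.4]
grip_width: 0.749
grip_force: 0.0
(array([388.68985255, 186.76514936]), array([385.16585444, 208.69377167]), np.int32(80))
(array([392.63613533, 161.33922137]), array([387.43695243, 168.20068689]), np.int32(33))
0.016 [[388.6, 184.8]] [[392.7, 158.8], [396.2, 152.7]]
0.02 [[388.8, 183.5]] [[392.9, 158.3], [396.5, 152.2]]
0.061 [[390.9, 169.3]] [[395.6, 153.9], [399.4, 147.2]]
140 #############################################
143 #############################################
146 #############################################
149 #############################################
152 #############################################
155 #############################################
158 ##############################
[... 1855 characters left out ...]
+dRRRRR.+#d.......ddddddd.##############
169 ###.dddddddd...+##.B..+#ddddddddddddddd+#.......#######
172 ###ddddddddd.........ddddddddddddddddd.#+dd.....#######
175 #####ddddddd.......dddddddd..+.ddddd...d.##############
178 #######.dddddddddddddddd........+#..........dddB.######
181 ##++#####.ddddddddddddd...ddd....+#d.....ddddddddd.####
184 ##########+dBdddddddd.....+#..+###ddddddddddddd+#######
187 ############+.ddddddd.........dddddddddddd+############
190 ##############+.dddddd....ddddddddddd.#################
193 #################ddddddddddddddd.######################
196 ################+##dddddddd.######################+####
199 #####################d.##########+#####################
```

```bash
python3 -c "
from bench import job
print(job.close_job())"
```

```text
the job is handed in; nothing more can be done
None
```

The brush is standing upright, bristles up, in the back-left cup. A firm stop at full depth and the last pictures put its handle on the bottom; I let go of it, left the other cosmetics where they were, and handed the job in at about 26 s. On the first try it slipped from the grip at that cup's rim and fell onto the table, and I picked it up and lowered it in by hand.

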